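Put the steam dome in its bin and hang the bin on the louvre strip

TASK

Put the brass steam dome into the empty orange parts bin, and hang that bin by its back lip on the green louvre strip, in the gap between the two grey bins and clear of both, caught fully home and left hanging there with the dome inside. The strip is only lightly clamped and how far it stands out on its arms is not known beforehand, so feel for it gently: do not shove it along its slots or press hard on it, and leave the other things where they are.

Things in the scene. Friction and masses are not known exactly. Their poses are not given: they have to be found in the camera images.
- bin_center (a point): Orange plastic parts bin, about 120 g, standing empty on the table; the point is the middle of its 95 (x) x 60 (y) x 50 mm (z) box, 25 mm above its underside. Sides are full height from 10 mm ahead of the middle to the back (+x, lip end); from there they slope down to the 26 mm high front (-x). Walls 3 mm. Can be gripped across its 60 mm width from above.
- bin_floor (a point): Middle of the orange bin's inner floor, 21 mm below its centre point, 4 mm above its underside. Inside it is 89 mm long (x), 54 mm wide (y), 46 mm deep: with the dome in the middle there is room for fingers before and behind it (along x), not at its sides.
- bin_lip (a point): Lower edge of the orange bin's hanging lip, middle of its length, on its rear face: 57 mm behind (+x) and 10 mm above the bin's centre. Axes as the bin. The lip is a plate 44 mm wide, 3 mm thick, hanging 12 mm down from a flat 3 mm web level with the bin's top. Between lip and back wall is a 6.5 mm slot, open below, that goes over a louvre; the web then rests on the louvre's top edge.
- dome_center (a point): Brass steam dome standing upright on the table: a round turned part 42 mm tall, 35 mm across the foot, 28 mm across the straight body from 8 to 30 mm above its foot, rounded top, about 100 g. The point is on its axis, half-way up (21 mm above its foot).
- rack_mid (a point): Grey bench rack, fixed to the table, that carries the green louvre strip. The point is midway between its uprights, on the plane of their front faces, 125 mm above the table: exactly the height of the louvres' top edges. -x points out of the rack's front, y runs along the strip, z up. A hung bin has this frame's heading (its lip towards +x) and droops forward by about 0.1 rad.
- rack_top (a point): Point of the rack 32 mm above rack_mid, at the height of the strip's top edge (157 mm). The strip is a green sheet 320 mm long, parallel to the uprights, held in front of them on slotted arms. Its front face stands 8 to 38 mm in front (-x) of this point: different every time and not measured. Its top 32 mm are plain; below come six louvres in a row.
- rack_bead (a point): Point of the rack 43 mm below rack_mid, at the height of the strip's folded bead (79 to 85 mm above the table, 8 mm proud of the sheet), on which hung bins' backs lean. Louvres: upright tongues 44 mm wide, 8 mm apart, 2 mm thick, 5.5 mm off the sheet, open above, 20 mm deep. A lip sliding down the plain sheet goes behind them; one over 2.5 mm off the sheet lands on them or misses.
- strip (a joint): How far the louvre strip has been shoved back along its slots (m): 0 at the start wherever it stands, positive away from the rack's front. It slips if pushed with more than about 10 N and does not spring back; a skilled hand leaves it within 2 mm and never leans on it.
- left_bin_front (a point): Grey bin of another length with brass stock, 60 mm wide, hanging loose on the strip towards +y of the rack's frame, 105 to 120 mm from the strip's middle. The point is the middle of its front rim, on the bin's centre line; axes as for the orange bin. Take it for the place along the strip only.
- right_bin_front (a point): The other grey bin, again of another length, with dark steel stock, 60 mm wide, hanging loose towards -y of the rack's frame, 105 to 120 mm from the strip's middle. The point is the middle of its front rim, on the bin's centre line; axes as for the orange bin.
- van_a: Olive plastic box van, 150 mm long over the buffers, 58 wide, 75 tall, standing on the table; origin under its middle. Leave it alone.
- van_b: The other olive box van, same size. Leave it alone.
- tender: Black cast-metal locomotive tender, 130 x 56 x 70 mm; origin under its middle. Leave it alone.
- square: Chrome engineer's square lying flat, blade 110 mm, stock 75 mm, 16 mm high; origin under the middle of the stock. Leave it alone.
Mind the look-alikes: they are no part of the job. Several things look just like the part that bears dome_center: the one meant starts farthest from the robot's base. What is shaped like the part that bears left_bin_front but purple or red is not meant.

How it is judged:
At the end, for the whole second after the job is handed in: The dome lies inside the orange bin; the bin hangs at rest by its lip behind the louvres (lip's lower edge 108.5 to 117.5 mm above the table, within 0.2 rad of upright, within 0.12 rad of square to the strip), between the two grey bins with at least 2 mm to either, and nothing holds it (x of dome_center in the frame of bin_center between -0.042 and 0.042 m and y of dome_center in the frame of bin_center between -0.025 and 0.025 m and z of dome_center in the frame of bin_center between -0.02 and 0.012 m and height (world z) of bin_lip between 0.1085 and 0.1175 m and angle between bin_center's own z axis and vertical below 0.2 rad and angle between the y axis of bin_center and the y axis of rack_mid, either way round below 0.12 rad and x of bin_lip in the frame of rack_mid between -0.046 and -0.005 m and y of bin_center in the frame of left_bin_front below -0.062 m and y of bin_center in the frame of right_bin_front above 0.062 m and linear speed of each of bin, dome below 0.01 m/s); the robot touches nothing.
It fails at once if the louvre strip is shoved more than 2 mm along its slots (value of joint strip above 0.002 m or value of joint strip below -0.002 m).
It fails at once if the orange bin, while gripped, is pressed on the louvre strip with more than 25 N (contact force between bin and strip above 25 N and contact force between the fingers and bin above 3 N).
It fails at once if a grey bin is moved more than 15 mm (distance of any of left_bin_front, right_bin_front from where it was at the start of the episode above 0.015 m).
It fails at once if a van, the tender or the square is moved more than 15 mm (distance of any of van_a, van_b, tender, square from where it was at the start of the episode above 0.015 m).
It also fails if it takes over 54 s, if anything falls off the work surface, if the arm or the gripper's body presses on something with over 40 N, if the wrist force passes 120 N, or if a joint passes its speed limit or range.

ROBOT

A 6-joint arm with a two-finger parallel gripper is mounted at the origin on the work surface. World frame = base frame: x ahead of the robot, y to its left, z up, the work surface at z = 0. Lengths are in m, angles in rad, forces in N, time in s.
With the tool pointing down it reaches from about 0.375 to 0.925 m from the base axis. Payload 5.7 kg.
Tool frame: the origin (TCP) lies midway between the tips of the shut fingers; the grasp point (between the pads) lies 19 mm behind it; z points along the fingers, x is the direction in which the jaws open and shut, and the axes are right-handed (so a half turn about z gives the same grasp; the last joint's range is limited). The gripper opens to 88 mm and grips with 3 to 60 N. Pads are 20 mm wide; open, the fingers measure 115 mm over their backs; the gripper's body (75 mm by 178 mm) begins 61 mm behind the grasp point.
Start: joints at [1.023, 0.359, 1.51, -0, 1.272, -0.115], TCP at [0.252, 0.545, 0.189] pointing down, gripper open.
Joint ranges: [-2.97, 2.97], [-1.01, 2.36], [0.21, 2.38], [-0.96, 4.11], [0.2, 2.71], [-2.98, 2.98]. Speed limits (rad/s): [2.39, 2.39, 3.14, 3.14, 3.14, 3.14].

INTERFACE

Orientations are given as a unit quaternion [x, y, z, w].
In Python, from bench import move_ptp, servo_line, goto_joints, move_gripper, sleep, inverse_kinematics, capture, PlanningError, close_job, spot_in, silhouettes, current_clock, current_joint_pos, current_qvel, current_joint_torque, current_position, current_orientation, current_force, current_torque, current_finger_gap gives the robot as it stands. Calls block until the motion is done:
- move_ptp(position, orientation): joint-space move of the TCP to a pose.
- servo_line(position, orientation=None, rate=0.15, contact_N=None): straight line of the TCP; orientation=None keeps the orientation; rate is the mean speed in m/s. With contact_N (N) it stops when the force on the tool has changed by that much, and returns True; else False.
- goto_joints(angles): joint-space move.
- move_gripper(opening): finger opening in m; the grip force is fixed at half the most; returns when the fingers have stopped.
- sleep(seconds).
- inverse_kinematics(position, orientation): joint angles nearest the present ones, or None.
- capture(name): name is "side" or "top"; returns a dict with "image" (384x512x3 uint8, blue, green, red), "range_z" (384x512 float32, m along the optical axis (not along the pixel's ray), 0 where there is no reading), "intrinsics" (3x3 intrinsics, pixels), "k1" (the pictures are not rectified: a ray, as slopes to the right and down, at radius r is drawn at 1 + k1 r^2 times it, then the intrinsics apply), "R" (3x3) and "t" (3): a world point X has camera coordinates R X + t. Camera axes: x right, y down, z forward; pixel columns grow to the right and rows downward; lengths in m; the calibration is good to about 2 mm. A picture is of the moment at which its call begins.
A pose or a line that the arm cannot do raises PlanningError and nothing moves.
- close_job(): hands the job in, once; it reports no verdict.
Trained networks look in the newest picture that a camera, given by its name, has taken for a name from the list of things; names that differ only in an ending like _2 or _b are one class to them, and where a whole thing is asked for, a point or a joint stands for the part that bears it (a point fixed in the world has none). Each returns a list of dicts, best first, with "conf" (0 to 1); they miss things now and then, are a little off and sometimes report something else, mostly with a low value. They report only what shows in the picture. A call takes as long as a camera call. They do not tell look-alikes from the thing itself.
- spot_in(camera, query): "xy" ([column, row] in pixels, amid what is visible of it).
- silhouettes(camera, query): "region" (384x512 bool, what is visible of it) and "xy" ([column, row] in pixels, amid what is visible of it).
Readings, each from a call of its own:
- current_clock(): time.
- current_joint_pos(): joint angles.
- current_qvel(): joint speeds.
- current_joint_torque(): joint torques, N m.
- current_position(): TCP position.
- current_orientation(): TCP orientation.
- current_force(): force on the tool from outside, world axes, zero at the start.
- current_torque(): the same for the moment, N m.
- current_finger_gap(): finger opening in m.
Only numpy, scipy, OpenCV 4.12 (cv2) and the standard library are available. Lean on these libraries where they do the work, as an engineer would, in place of code of your own. Each camera call takes 0.05 s, during which the arm holds its last target.

## Working session

There is one attempt and no reset: what is moved stays moved. The work goes in short steps, each a Python script; the robot and the scene stay as the last script left them, time stands still between calls to the robot, and variables do not carry over. Pictures are saved under pics/ and viewed, and the job is handed in when it is done.

```bash
ls; mkdir -p pics
python3 - <<'E'
from bench import *
import cv2,pickle
for n in("side","top"):
    c=capture(n); cv2.imwrite(f"pics/{n}0.png",c["image"]); pickle.dump(c,open(f"{n}0.pkl","wb"))
    print(n,c["intrinsics"].tolist(),c["k1"],c["R"].tolist(),c["t"].tolist())
    for q in["bin_center","dome_center","rack_mid","strip","left_bin_front","right_bin_front","van_a","tender","square"]:
        try: print(q,[( [round(float(v)) for v in d["xy"]],round(float(d["conf"]),2)) for d in spot_in(n,q)])
        except Exception as e: print(q,e)
print(current_clock(),current_orientation(),current_force())
E
```

```text
pics
side [[483.8478133316216, 0.0, 253.7351887653736], [0.0, 483.8478133316216, 185.59558283548841], [0.0, 0.0, 1.0]] -0.02098232711538801 [[0.7768143820073206, -0.6297026128215716, -0.005833979111247357], [-0.33053951482217003, -0.3998400437857722, -0.8549102692835759], [0.5360065718325747, 0.6660349531301474, -0.5187430926395196]] [-0.3596804908681416, 0.2936145858211518, 0.9759459916447293]
bin_center [([261, 230], 0.9), ([384, 307], 0.63)]
dome_center [([219, 200], 0.6), ([191, 211], 0.51), ([216, 228], 0.47)]
rack_mid [([382, 307], 0.59)]
strip [([394, 268], 0.78)]
left_bin_front [([313, 252], 0.95), ([399, 231], 0.77), ([371, 220], 0.75)]
right_bin_front [([341, 275], 0.65), ([394, 267], 0.28)]
van_a [([231, 153], 0.7), ([193, 146], 0.7), ([318, 198], 0.64)]
tender [([319, 200], 0.85)]
square [([138, 195], 0.56)]
top [[390.0440195833343, 0.0, 255.24561534751606], [0.0, 390.0440195833343, 197.00147309304865], [0.0, 0.0, 1.0]] 0.04170878590050363 [[0.006001044967665938, -0.9999648059399405, 0.005862963482137792], [-0.9777119905357863, -0.007097772628029967, -0.20983061069889491], [0.20986483988950247, -0.004473086766162695, -0.9777201749339817]] [0.04677248880672599, 0.5575301091918552, 1.2498014384966514]
bin_center [([266, 220], 0.6)]
dome_center [([362, 164], 0.65), ([215, 220], 0.62), ([236, 241], 0.5)]
rack_mid [([364, 202], 0.77)]
strip [([380, 199], 0.88)]
left_bin_front [([316, 145], 0.97), ([363, 162], 0.83), ([316, 210], 0.77)]
right_bin_front [([366, 232], 0.9)]
van_a [([132, 189], 0.86), ([362, 204], 0.66), ([169, 167], 0.61)]
tender [([270, 160], 0.77)]
square []
1.0 [ 8.42443307e-01  5.38784996e-01 -4.41121329e-05  2.81755620e-05] [0.33014613 0.42272774 0.03882101]
```

View pics/side0.png

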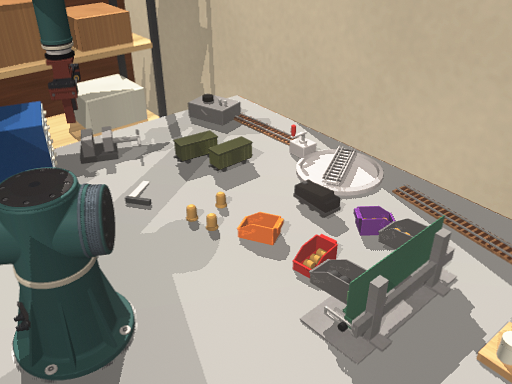

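View pics/top0.png

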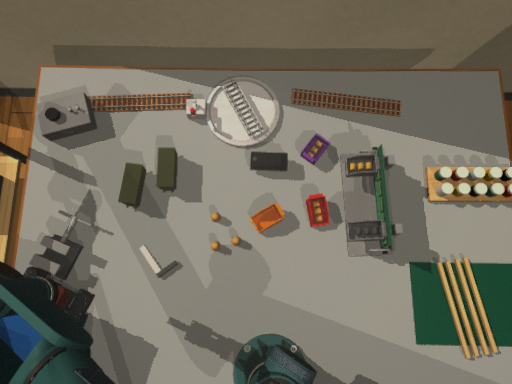

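```bash
cat > h.py <<'E'
import numpy as np,cv2,pickle
def slopes(c,uv):
    uv=np.atleast_2d(np.asarray(uv,float)); K=c["intrinsics"]
    d=np.stack([(uv[:,0]-K[0,2])/K[0,0],(uv[:,1]-K[1,2])/K[1,1]],1)
    s=d.copy()
    for _ in range(20): s=d/(1+c["k1"]*(s**2).sum(1,keepdims=True))
    return s
def onplane(c,uv,z):
    s=slopes(c,uv); R=np.asarray(c["R"]);t=np.asarray(c["t"])
    o=-R.T@t; d=np.c_[s,np.ones(len(s))]@R
    return o+d*((z-o[2])/d[:,2])[:,None]
def cloud(c):
    h,w=c["range_z"].shape; u,v=np.meshgrid(np.arange(w),np.arange(h))
    s=slopes(c,np.c_[u.ravel(),v.ravel()]); Z=c["range_z"].ravel()[:,None].astype(float)
    P=(np.c_[s,np.ones(len(s))]*Z-np.asarray(c["t"]))@np.asarray(c["R"])
    P[Z[:,0]==0]=np.nan
    return P.reshape(h,w,3)
def proj(c,X):
    X=np.atleast_2d(X)@np.asarray(c["R"]).T+c["t"]; s=X[:,:2]/X[:,2:]
    s=s*(1+c["k1"]*(s**2).sum(1,keepdims=True)); K=c["intrinsics"]
    return s*[K[0,0],K[1,1]]+[K[0,2],K[1,2]]
E
python3 - <<'E'
from h import *
np.set_printoptions(precision=4,suppress=True)
T=pickle.load(open("top0.pkl","rb"));S=pickle.load(open("side0.pkl","rb"))
for n,c,pts in(("top",T,[(215,217),(215,245),(236,240),(267,217),(366,230),(362,164)]),("side",S,[(220,200),(191,212),(211,221),(261,228)])):
    P=cloud(c)
    for u,v in pts: print(n,(u,v),onplane(c,(u,v),0.03)[0],P[v,u])
P=cloud(T)
print("table z",np.nanmedian(P[260:300,280:330,2]),np.nanmedian(cloud(S)[300:330,230:280,2]))
# big crops
for n,c,(a,b,x,y) in(("top",T,(130,260,200,420)),("side",S,(190,350,170,480))):
    im=c["image"][a:b,x:y]; f=800//im.shape[1] if 800//im.shape[1]*im.shape[0]<=600 else 600//im.shape[0]
    cv2.imwrite(f"pics/{n}0c.png",cv2.resize(im,None,fx=f,fy=f,interpolation=cv2.INTER_CUBIC)); print(f)
# rack cloud
for n,c in(("top",T),("side",S)):
    P=cloud(c).reshape(-1,3)
    m=(P[:,1]<-0.15)&(P[:,1]>-0.45)&(P[:,0]>0.3)&(P[:,0]<0.8)&(P[:,2]>0.1)
    Q=P[m]; print(n,len(Q)); 
    for z0 in np.arange(0.1,0.18,0.01):
        q=Q[(Q[:,2]>z0)&(Q[:,2]<z0+.01)]
        if len(q): print(round(z0,3),len(q),q.min(0),q.max(0),np.median(q,0))
E
```

```text
top (215, 217) [0.4931 0.1864 0.03  ] [0.4916 0.1854 0.0395]
top (215, 245) [0.3986 0.1837 0.03  ] [0.3977 0.1827 0.0398]
top (236, 240) [0.4157 0.1139 0.03  ] [0.4145 0.1134 0.0412]
top (267, 217) [0.4943 0.01   0.03  ] [0.4985 0.0091 0.0043]
top (366, 230) [ 0.4526 -0.3229  0.03  ] [ 0.443  -0.3014  0.1042]
top (362, 164) [ 0.6839 -0.3214  0.03  ] [ 0.6634 -0.3021  0.0969]
side (220, 200) [0.4828 0.1718 0.03  ] [0.4883 0.18   0.0236]
side (191, 212) [0.3891 0.1731 0.03  ] [0.3897 0.1741 0.0293]
side (211, 221) [0.4067 0.1054 0.03  ] [0.4069 0.1058 0.0297]
side (261, 228) [ 0.4868 -0.      0.03  ] [ 0.4734 -0.0161  0.0454]
table z -0.0008798758263204833 -0.00010254141964741288
3
2
top 1485
0.1 258 [ 0.3929 -0.3959  0.1   ] [ 0.7116 -0.2457  0.11  ] [ 0.5811 -0.3276  0.1041]
0.11 247 [ 0.401 -0.386  0.11 ] [ 0.712  -0.2695  0.12  ] [ 0.5603 -0.3472  0.1157]
0.12 402 [ 0.3942 -0.3975  0.1201] [ 0.7078 -0.2799  0.1299] [ 0.5371 -0.347   0.1251]
0.13 172 [ 0.3931 -0.3889  0.13  ] [ 0.7123 -0.2977  0.14  ] [ 0.5455 -0.3551  0.1344]
0.14 220 [ 0.3924 -0.4001  0.14  ] [ 0.7119 -0.3467  0.15  ] [ 0.5494 -0.3665  0.1467]
0.15 180 [ 0.3946 -0.3979  0.15  ] [ 0.711  -0.3476  0.1598] [ 0.5331 -0.3562  0.1538]
0.16 6 [ 0.5638 -0.3538  0.16  ] [ 0.7031 -0.3461  0.1619] [ 0.615  -0.3513  0.1604]
side 3753
0.1 813 [ 0.3926 -0.3983  0.1   ] [ 0.689  -0.2495  0.11  ] [ 0.5041 -0.3215  0.1049]
0.11 761 [ 0.3908 -0.399   0.11  ] [ 0.6911 -0.2636  0.12  ] [ 0.5    -0.3507  0.115 ]
0.12 702 [ 0.3922 -0.3988  0.12  ] [ 0.709  -0.2775  0.13  ] [ 0.511  -0.3542  0.1243]
0.13 460 [ 0.3927 -0.3983  0.1301] [ 0.715  -0.3481  0.14  ] [ 0.5211 -0.359   0.1349]
0.14 552 [ 0.3923 -0.3979  0.1401] [ 0.7134 -0.3483  0.15  ] [ 0.5085 -0.3602  0.146 ]
0.15 462 [ 0.3915 -0.3984  0.15  ] [ 0.7112 -0.3481  0.1596] [ 0.5289 -0.3582  0.1534]
0.16 3 [ 0.4829 -0.3589  0.1601] [ 0.566  -0.3574  0.1608] [ 0.5144 -0.358   0.1601]
```

View pics/side0c.png

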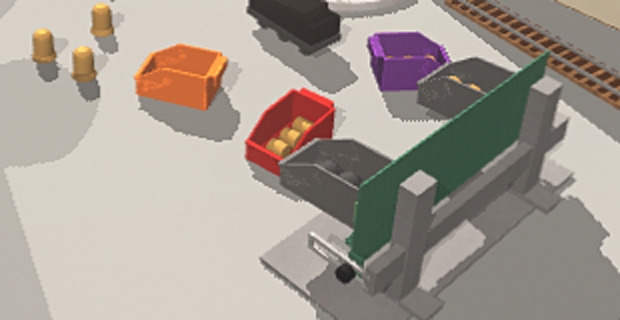

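View pics/top0c.png

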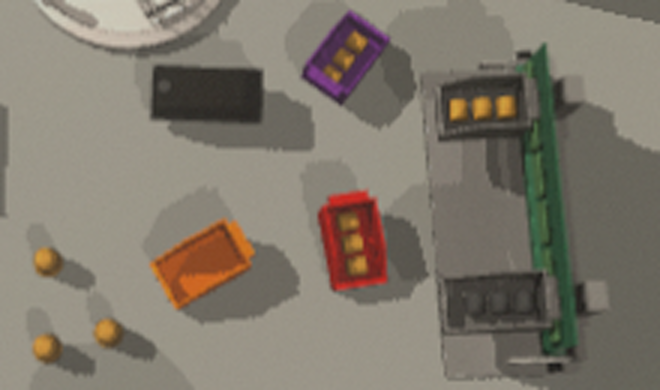

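```bash
cat > fit.py <<'E'
from h import *
from scipy.optimize import minimize
def binpolys():
    # vertices in bin frame (centre), faces
    F=[]
    for y in(-.030,.030):
        F.append([(-.0475,y,-.025),(.0475,y,-.025),(.0475,y,.025),(-.010,y,.025),(-.0475,y,.001)])
    F.append([(-.0475,-.03,-.025),(-.0475,.03,-.025),(.0475,.03,-.025),(.0475,-.03,-.025)])
    F.append([(-.0475,-.03,-.025),(-.0475,.03,-.025),(-.0475,.03,.001),(-.0475,-.03,.001)])
    F.append([(.0475,-.03,-.025),(.0475,.03,-.025),(.0475,.03,.025),(.0475,-.03,.025)])
    F.append([(.0475,-.022,.025),(.0475,.022,.025),(.057,.022,.025),(.057,-.022,.025)])
    F.append([(.057,-.022,.010),(.057,.022,.010),(.057,.022,.025),(.057,-.022,.025)])
    return [np.array(f) for f in F]
FP=binpolys()
def render(c,pose,sc=4,box=None):
    x,y,th=pose[:3]; z=pose[3] if len(pose)>3 else .025
    R=np.array([[np.cos(th),-np.sin(th),0],[np.sin(th),np.cos(th),0],[0,0,1]])
    u0,v0,u1,v1=box
    im=np.zeros(((v1-v0)*sc,(u1-u0)*sc),np.uint8)
    for f in FP:
        p=proj(c,f@R.T+[x,y,z]); p=((p-[u0,v0]+.5)*sc*16).round().astype(np.int32)
        cv2.fillPoly(im,[p],255,shift=4)
    return cv2.resize(im,(u1-u0,v1-v0),interpolation=cv2.INTER_AREA)/255.
def fitbin(cams,masks,p0):
    boxes=[]
    for m in masks:
        v,u=np.nonzero(m); boxes.append((u.min()-15,v.min()-15,u.max()+16,v.max()+16))
    def cost(p):
        e=0
        for c,m,b in zip(cams,masks,boxes):
            r=render(c,p,box=b); e+=np.abs(r-m[b[1]:b[3],b[0]:b[2]]).sum()/m.sum()
        return e
    best=None
    for th in p0[2]+np.array([-.2,0,.2]):
        r=minimize(cost,[p0[0],p0[1],th],method="Nelder-Mead",options=dict(initial_simplex=[[p0[0],p0[1],th],[p0[0]+.008,p0[1],th],[p0[0],p0[1]+.008,th],[p0[0],p0[1],th+.12]],xatol=1e-5,fatol=1e-5,maxiter=300))
        if best is None or r.fun<best.fun: best=r
    return best
def orange(im):
    h=cv2.cvtColor(im,cv2.COLOR_BGR2HSV); return ((h[...,0]>5)&(h[...,0]<16)&(h[...,1]>190)&(h[...,2]>90))
E
cat > a.py <<'E'
from fit import *
np.set_printoptions(precision=4,suppress=True)
T=pickle.load(open("top0.pkl","rb"));S=pickle.load(open("side0.pkl","rb"))
mt=np.zeros((384,512),bool);ms=mt.copy()
mt[200:236,245:290]=orange(T["image"])[200:236,245:290]
ms[205:250,232:290]=orange(S["image"])[205:250,232:290]
print(mt.sum(),ms.sum())
th=np.arctan2(-.85,.5)
for cams,ms_ in(([T],[mt]),([S],[ms]),([T,S],[mt,ms])):
    r=fitbin(cams,ms_,[.49,.005,-1.0]); print(r.x,r.fun)
# rim check w/ depth: high orange points
for n,c,m in(("t",T,mt),("s",S,ms)):
    P=cloud(c)[m]; P=P[~np.isnan(P[:,0])]; print(n,np.percentile(P[:,2],[1,50,99]))
    q=P[P[:,2]>.03][:,:2].astype(np.float32); print(cv2.minAreaRect(q))
# domes
for c,n,bx in((T,"t",(205,205,226,230)),(S,"s",(208,188,232,212))):
    u0,v0,u1,v1=bx; P=cloud(c)[v0:v1,u0:u1].reshape(-1,3); q=P[P[:,2]>.012]
    print(n,len(q),q.min(0),q.max(0),q.mean(0),np.percentile(q,[3,97],axis=0))
# strip
for n,c in(("top",T),("side",S)):
    h=cv2.cvtColor(c["image"],cv2.COLOR_BGR2HSV); g=(h[...,0]>55)&(h[...,0]<95)&(h[...,1]>70)
    P=cloud(c); m=g&(P[...,2]>.128)&(P[...,2]<.158)&(P[...,0]>.37)&(P[...,0]<.75)&(P[...,1]<-.2)&(P[...,1]>-.45)
    q=P[m]; A=np.polyfit(q[:,0],q[:,1],1)
    for _ in range(3):
        r=q[:,1]-np.polyval(A,q[:,0]); k=abs(r)<.006; A=np.polyfit(q[k,0],q[k,1],1)
    print(n,m.sum(),k.sum(),"y=",A,"ang",np.arctan(A[0]),"y@.55",np.polyval(A,.55),"sd",r[k].std(),"x",q[k,0].min(),q[k,0].max(),"zmax",q[k,2].max())
E
python3 a.py
```

```text
293 35
[ 0.4909  0.0129 -1.0322] 1.0444087532623971
[ 0.497   0.2582 -3.9452] 1.0
[ 0.5136  0.3246 -5.06  ] 2.0
t [-0.0038  0.0046  0.0544]
((0.49557578563690186, 0.00308777391910553), (0.05792832002043724, 0.09233991801738739), 30.193994522094727)
s [0.     0.0137 0.0504]
((0.5188598036766052, -0.0002456679940223694), (0.08679181337356567, 0.040036171674728394), 77.7279052734375)
t 57 [0.4816 0.1728 0.0155] [0.5067 0.1971 0.0451] [0.4933 0.1842 0.035 ] [[0.4822 0.1731 0.016 ]
 [0.5062 0.1958 0.0438]]
s 112 [0.4793 0.1709 0.0128] [0.509  0.1969 0.0442] [0.4907 0.1813 0.0291] [[0.4814 0.173  0.0133]
 [0.5058 0.1915 0.0424]]
top 326 326 y= [ 0.0369 -0.3742] ang 0.03686895846673715 y@.55 -0.35386694128459073 sd 0.0009161481127348778 x 0.3930610790479262 0.7052613848351659 zmax 0.15795095817638313
side 895 895 y= [ 0.0368 -0.376 ] ang 0.036801993705730014 y@.55 -0.3557123285344094 sd 0.000721672733422393 x 0.3923492304739675 0.7111019144371343 zmax 0.15796941894029184
```

```bash
cat > b.py <<'E'
from fit import *
from bench import *
np.set_printoptions(precision=4,suppress=True)
T=capture("top");S=capture("side")
M={}
for n in("top","side"):
    for q in("bin_center","left_bin_front","right_bin_front","dome_center"):
        r=silhouettes(n,q); M[n,q]=r; print(n,q,[(round(float(d["conf"]),2),np.round(d["xy"]).tolist(),int(d["region"].sum())) for d in r])
pickle.dump(M,open("M.pkl","wb"))
for c,b in((T,(245,200,290,236)),(S,(232,205,290,250))):
    h=cv2.cvtColor(c["image"],cv2.COLOR_BGR2HSV)[b[1]:b[3],b[0]:b[2]]
    print(h[h.shape[0]//2,::4].tolist())
print(current_clock())
E
python3 b.py
```

```text
top bin_center [(0.75, [271.0, 219.0], 601)]
top left_bin_front [(0.8, [316.0, 146.0], 500), (0.75, [318.0, 211.0], 596), (0.62, [362.0, 161.0], 715)]
top right_bin_front [(0.96, [365.0, 232.0], 732)]
top dome_center [(0.65, [216.0, 221.0], 74), (0.62, [236.0, 241.0], 53), (0.6, [213.0, 248.0], 74)]
side bin_center [(0.69, [262.0, 229.0], 1150), (0.16, [135.0, 197.0], 291)]
side left_bin_front [(0.89, [371.0, 220.0], 919), (0.73, [314.0, 253.0], 1112), (0.65, [397.0, 229.0], 857)]
side right_bin_front []
side dome_center [(0.62, [216.0, 224.0], 181), (0.59, [221.0, 200.0], 158), (0.49, [191.0, 211.0], 186)]
[[21, 31, 156], [14, 66, 167], [10, 193, 153], [10, 199, 168], [10, 180, 142], [11, 191, 140], [10, 188, 140], [10, 193, 140], [10, 187, 142], [13, 206, 170], [19, 33, 108], [18, 35, 108]]
[[20, 18, 214], [25, 7, 212], [10, 189, 220], [10, 184, 204], [10, 183, 203], [10, 184, 202], [10, 186, 203], [10, 187, 206], [11, 187, 228], [12, 187, 246], [9, 186, 199], [15, 181, 255], [9, 175, 125], [18, 20, 190], [16, 20, 188]]
1.5
```

```bash
sed -i 's/h\[...,1\]>190/h[...,1]>110/;s/<16)/<18)/' fit.py
sed -i 's/^print(mt.sum.*/print(mt.sum(),ms.sum()); from scipy.spatial import ConvexHull/' a.py
cat >> a.py <<'E'
print("dome fit")
def hull(c,x,y):
    a=np.linspace(0,2*np.pi,40,endpoint=False); prof=[(.0175,0),(.0175,.004),(.014,.008),(.014,.030),(.0121,.035),(.007,.0401),(.001,.042)]
    X=np.array([(x+r*np.cos(t),y+r*np.sin(t),z) for r,z in prof for t in a]); return X
def dm(c,bx):
    h=cv2.cvtColor(c["image"],cv2.COLOR_BGR2HSV); u0,v0,u1,v1=bx
    return ((h[...,0]>5)&(h[...,0]<26)&(h[...,1]>90))[v0:v1,u0:u1]
for c,n,bx in((T,"t",(203,203,228,232)),(S,"s",(206,184,236,214))):
    m=dm(c,bx); 
    def cost(p):
        u0,v0,u1,v1=bx; im=np.zeros(((v1-v0)*4,(u1-u0)*4),np.uint8)
        q=((proj(c,hull(c,*p))-[u0,v0]+.5)*64).round().astype(np.int32)
        # hull per slice stack approx: union of convex hulls of consecutive rings
        for i in range(6): cv2.fillConvexPoly(im,cv2.convexHull(q[i*40:(i+2)*40]),255,shift=4)
        return np.abs(cv2.resize(im,(u1-u0,v1-v0),interpolation=cv2.INTER_AREA)/255.-m).sum()
    r=minimize(cost,[.49,.183],method="Nelder-Mead",options=dict(initial_simplex=[[.49,.183],[.496,.183],[.49,.19]]))
    print(n,m.sum(),r.x,r.fun)
E
python3 a.py
```

```text
606 1100
[ 0.4927  0.0128 -1.0461] 0.043299035785931535
[ 0.4916  0.0153 -1.0557] 0.050288770053475935
[ 0.492   0.0137 -1.0439] 0.10812409476241741
t [-0.0039  0.0047  0.0535]
((0.49257099628448486, 0.007838282734155655), (0.060606926679611206, 0.1074102520942688), 29.729427337646484)
s [0.0008 0.0275 0.0525]
((0.49420908093452454, 0.009372010827064514), (0.07070468366146088, 0.1047775000333786), 30.419612884521484)
t 57 [0.4816 0.1728 0.0155] [0.5067 0.1971 0.0451] [0.4933 0.1842 0.035 ] [[0.4822 0.1731 0.016 ]
 [0.5062 0.1958 0.0438]]
s 112 [0.4793 0.1709 0.0128] [0.509  0.1969 0.0442] [0.4907 0.1813 0.0291] [[0.4814 0.173  0.0133]
 [0.5058 0.1915 0.0424]]
top 326 326 y= [ 0.0369 -0.3742] ang 0.03686895846673715 y@.55 -0.35386694128459073 sd 0.0009161481127348778 x 0.3930610790479262 0.7052613848351659 zmax 0.15795095817638313
side 895 895 y= [ 0.0368 -0.376 ] ang 0.036801993705730014 y@.55 -0.3557123285344094 sd 0.000721672733422393 x 0.3923492304739675 0.7111019144371343 zmax 0.15796941894029184
dome fit
t 77 [0.4983 0.1877] 11.698039215686276
s 153 [0.4971 0.1916] 23.784313725490197
```

```bash
cat >> a.py <<'E'
print("=====")
out=[]
for c,n,bx in((T,"t",(203,203,228,232)),(S,"s",(206,184,236,214))):
    P=cloud(c); u0,v0,u1,v1=bx; q=P[v0:v1,u0:u1].reshape(-1,3); b=q[(q[:,2]>.012)&(q[:,2]<.047)]
    def cost(p):
        d=np.hypot(b[:,0]-p[0],b[:,1]-p[1]); zz=b[:,2]
        r=np.interp(zz,[0,.004,.008,.030,.035,.040,.042,.05],[.0175,.0175,.014,.014,.0121,.007,.0,0.])
        return np.minimum(np.abs(d-r),.005).sum()
    r=minimize(cost,[.494,.185],method="Nelder-Mead"); print(n,"depthfit",r.x,r.fun/len(b))
    im=c["image"][v0:v1,u0:u1]; s=cv2.resize(im,None,fx=12,fy=12,interpolation=cv2.INTER_NEAREST)
    for p,col in(((.494,.185),(255,0,0)),(tuple(r.x),(0,0,255))):
        q=((proj(c,hull(c,*p))-[u0,v0]+.5)*12).round().astype(np.int32)
        cv2.polylines(s,[cv2.convexHull(q)],True,col,1)
    out.append(cv2.copyMakeBorder(s,0,380-s.shape[0],0,10,cv2.BORDER_CONSTANT))
cv2.imwrite("pics/dome.png",np.hstack(out))
E
python3 a.py|sed -n '/=====/,$p'
```

```text
=====
t depthfit [0.4949 0.1862] 0.002101582435506952
s depthfit [0.4953 0.1882] 0.001948355375421704
```

View pics/dome.png

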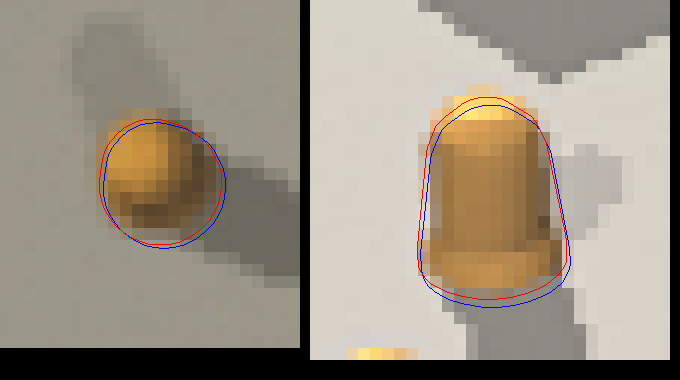

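```bash
cat > c.py <<'E'
from fit import *
from bench import *
np.set_printoptions(precision=4,suppress=True)
M=pickle.load(open("M.pkl","rb"));T=pickle.load(open("top0.pkl","rb"));S=pickle.load(open("side0.pkl","rb"))
ry=np.array([1,.0369]);ry/=np.linalg.norm(ry); rx=np.array([ry[1],-ry[0]])
for q,i,n in(("left_bin_front",2,"top"),("right_bin_front",0,"top"),("left_bin_front",2,"side")):
    c=T if n=="top" else S
    m=M[n,q][i]["region"]; P=cloud(c)[m]; P=P[(P[:,2]>.09)&(P[:,2]<.135)]
    a=P[:,:2]@ry; b=P[:,:2]@rx; print(n,q,len(P),"along",np.percentile(a,[2,50,98]),"mid",(np.percentile(a,2)+np.percentile(a,98))/2,"depth",np.percentile(b,[2,98]))
# strip ends
P=cloud(S); h=cv2.cvtColor(S["image"],cv2.COLOR_BGR2HSV); g=(h[...,0]>55)&(h[...,0]<95)&(h[...,1]>70)
m=g&(P[...,2]>.128)&(P[...,2]<.158)&(P[...,0]>.37)&(P[...,0]<.75)&(P[...,1]<-.2)&(P[...,1]>-.45)
a=P[m][:,:2]@ry; print("strip along",a.min(),a.max(), "x",np.percentile(P[m][:,:2]@rx,[2,50,98]))
def q(p): return [np.cos(p/2),np.sin(p/2),0,0]
print(current_joint_pos())
for nm,p,f in(("dome",(.497,.1895,.05),2.096),("dome",(.497,.1895,.05),-1.045),("bin",(.492,.014,.05),2.096),("bin",(.492,.014,.05),-1.045),("bing",(.492,.014,.05),.526),("hang",(.55,-.30,.1),.037),("hang",(.55,-.30,.1),.037-np.pi)):
    print(nm,f,inverse_kinematics(p,q(f)))
E
python3 c.py
```

```text
top left_bin_front 428 along [0.6178 0.6477 0.6773] mid 0.6475409389928681 depth [0.2716 0.3679]
top right_bin_front 372 along [0.4002 0.4298 0.4588] mid 0.4295015974775487 depth [0.26   0.3659]
side left_bin_front 678 along [0.6145 0.643  0.6764] mid 0.6454465513948487 depth [0.272  0.3463]
strip along 0.37876302385874233 0.6977500407807207 x [0.3742 0.3758 0.3771]
[ 1.0229  0.3588  1.5104 -0.      1.2725 -0.1151]
dome 2.096 [ 0.2344  0.4319  1.8049 -0.      0.9048 -1.8616]
dome -1.045 [ 0.2344  0.4319  1.8049 -0.      0.9048  1.2794]
bin 2.096 [-0.112   0.3871  1.891  -0.      0.8635 -2.208 ]
bin -1.045 [-0.112   0.3871  1.891  -0.      0.8635  0.933 ]
bing 0.526 [-0.112   0.3871  1.891  -0.      0.8635 -0.638 ]
hang 0.037 [-0.6095  0.4825  1.5468 -0.      1.1124 -0.6465]
hang -3.104592653589793 [-0.6095  0.4825  1.5468 -0.      1.1124  2.495 ]
```

```bash
cat > d.py <<'E'
from fit import *
from bench import *
np.set_printoptions(precision=4,suppress=True)
def q(p): return [np.cos(p/2),np.sin(p/2),0,0]
D=-1.045; x,y=.497,.1895
move_ptp((x,y,.09),q(D))
servo_line((x,y,.006),rate=.12)
move_gripper(0.0)
print("gap",current_finger_gap(),current_clock())
servo_line((x,y,.11),rate=.2)
bx,by=.492,.014
move_ptp((bx,by,.11),q(D))
c=capture("side"); cv2.imwrite("pics/s1.png",c["image"][150:300,150:350].repeat(3,0).repeat(3,1))
print("gap",current_finger_gap(),current_position(),current_clock(),current_force())
E
python3 d.py
```

```text
gap 0.0007988517277981544 5.325
gap 0.0006446732508901334 [0.4917 0.0151 0.1094] 6.775 [ 0.3993  0.2967 -0.2556]
```

View pics/s1.png

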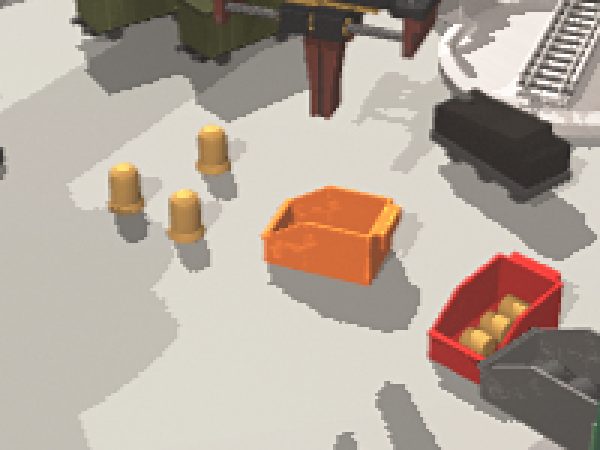

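```bash
cat > e.py <<'E'
from fit import *
from bench import *
np.set_printoptions(precision=4,suppress=True)
T=capture("top");S=capture("side")
for c,n in((T,"top"),(S,"side")): 
    p=current_position(); print(n,proj(c,[p,(.497,.1895,.02),(.492,.014,0.0)]))
    pickle.dump(c,open(n+"1.pkl","wb"))
    P=cloud(c); m=(np.linalg.norm(P-p,axis=2)<.03); print(P[m].min(0),P[m].max(0))
im=S["image"][140:260,180:320]; cv2.imwrite("pics/s2.png",cv2.resize(im,None,fx=4,fy=4))
im=T["image"][130:270,190:310]; cv2.imwrite("pics/t2.png",cv2.resize(im,None,fx=4,fy=4))
print(current_orientation())
E
python3 e.py
```

```text
top [[266.1769 213.7211]
 [214.3903 216.3333]
 [265.5463 219.0288]]Traceback (most recent call last):
  File "e.py", line 8, in <module>
    P=cloud(c); m=(np.linalg.norm(P-p,axis=2)<.03); print(P[m].min(0),P[m].max(0))
                                                          ~~~~~~~~^^^
    return umr_minimum(a, axis, None, out, keepdims, initial, where)
ValueError: zero-size array to reduction operation minimum which has no identity
```

```bash
sed -i 's/; print(P\[m\].*$/; print(m.sum())/' e.py; python3 e.py
```

```text
top [[266.2375 213.6588]
 [214.3903 216.3333]
 [265.5463 219.0288]]
0
side [[258.75   198.12  ]
 [220.5905 198.5859]
 [259.0399 234.1609]]
0
[ 0.8671 -0.4982 -0.0001 -0.0001]
```

View pics/t2.png

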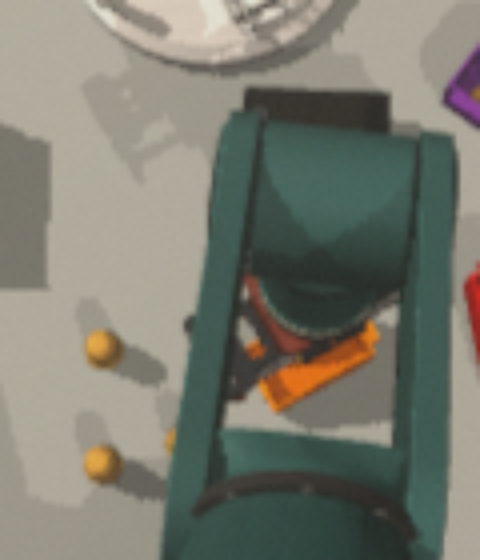

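View pics/s2.png

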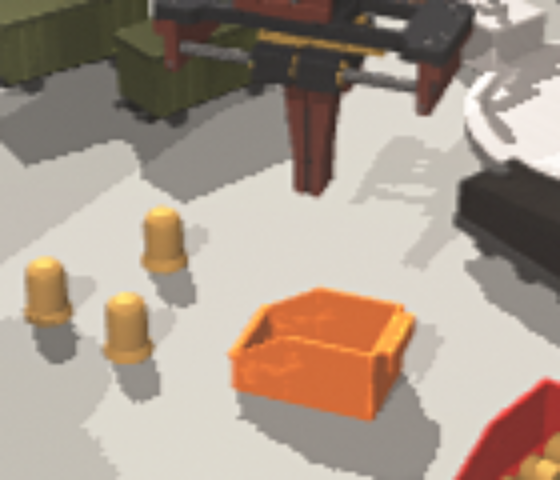

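```bash
cat > f.py <<'E'
from fit import *
np.set_printoptions(precision=4,suppress=True)
S=pickle.load(open("side1.pkl","rb")); P=cloud(S)
for v in range(150,200,3): print(v,[(u,P[v,u].round(3).tolist()) for u in(252,255,258,261,264)])
S=pickle.load(open("side0.pkl","rb")); P=cloud(S)
print(proj(S,(.252,.545,.189)))
for v in range(60,125,6): print(v,[(u,P[v,u].round(3).tolist()) for u in range(55,85,7)])
E
python3 f.py
```

```text
150 [(252, [0.471, 0.014, 0.25]), (255, [0.475, 0.008, 0.251]), (258, [0.479, 0.002, 0.253]), (261, [0.482, -0.005, 0.254]), (264, [0.482, -0.016, 0.258])]
153 [(252, [0.464, 0.006, 0.248]), (255, [0.468, -0.0, 0.249]), (258, [0.477, -0.0, 0.246]), (261, [0.48, -0.007, 0.248]), (264, [0.483, -0.015, 0.25])]
156 [(252, [0.46, 0.0, 0.244]), (255, [0.466, -0.004, 0.244]), (258, [0.468, -0.012, 0.246]), (261, [0.471, -0.019, 0.248]), (264, [0.476, -0.023, 0.248])]
159 [(252, [0.459, -0.0, 0.237]), (255, [0.466, -0.003, 0.236]), (258, [0.468, -0.011, 0.238]), (261, [0.473, -0.016, 0.238]), (264, [0.477, -0.022, 0.239])]
162 [(252, [0.475, 0.019, 0.216]), (255, [0.481, 0.015, 0.215]), (258, [0.468, -0.012, 0.231]), (261, [0.471, -0.019, 0.233]), (264, [0.478, -0.02, 0.231])]
165 [(252, [0.476, 0.02, 0.207]), (255, [0.479, 0.014, 0.208]), (258, [0.484, 0.008, 0.209]), (261, [0.488, 0.002, 0.21]), (264, [0.501, 0.007, 0.203])]
168 [(252, [0.477, 0.022, 0.198]), (255, [0.48, 0.014, 0.2]), (258, [0.483, 0.007, 0.201]), (261, [0.489, 0.003, 0.202]), (264, [0.505, 0.011, 0.192])]
171 [(252, [0.4
[... 2486 characters left out ...]
12]), (69, [0.227, 0.466, 0.309]), (76, [0.244, 0.461, 0.306]), (83, [0.574, 1.395, -0.045])]
102 [(55, [0.731, 2.44, -0.428]), (62, [0.215, 0.495, 0.287]), (69, [0.232, 0.491, 0.284]), (76, [0.279, 0.581, 0.245]), (83, [0.56, 1.368, -0.063])]
108 [(55, [0.72, 2.433, -0.466]), (62, [0.764, 2.428, -0.476]), (69, [0.229, 0.492, 0.267]), (76, [0.275, 0.582, 0.227]), (83, [0.556, 1.373, -0.093])]
114 [(55, [0.714, 2.442, -0.51]), (62, [0.535, 1.65, -0.206]), (69, [0.227, 0.496, 0.249]), (76, [0.56, 1.504, -0.166]), (83, [0.558, 1.396, -0.131])]
120 [(55, [0.478, 1.589, -0.203]), (62, [0.499, 1.546, -0.195]), (69, [0.223, 0.497, 0.233]), (76, [0.557, 1.516, -0.201]), (83, [0.559, 1.416, -0.168])]
```

```bash
cat > g.py <<'E'
from fit import *
from bench import *
np.set_printoptions(precision=4,suppress=True)
def q(p): return [np.cos(p/2),np.sin(p/2),0,0]
D=-1.045
move_ptp((.42,.03,.02),q(D))
print(current_position(),current_force())
r=servo_line((.42,.03,-.05),rate=.025,contact_N=4)
print(r,current_position(),current_force(),current_clock())
c=capture("side"); cv2.imwrite("pics/s3.png",cv2.resize(c["image"][150:270,150:310],None,fx=4,fy=4)); print(proj(c,[.42,.03,0]))
servo_line((.42,.03,.06),rate=.2)
E
python3 g.py
```

```text
[0.4214 0.0302 0.0204] [-0.1547 -0.5963 -0.231 ]
True [ 0.4201  0.03   -0.0337] [-0.6499 -0.4464  5.9744] 9.4333
[[233.014  242.1596]]
```

View pics/s3.png

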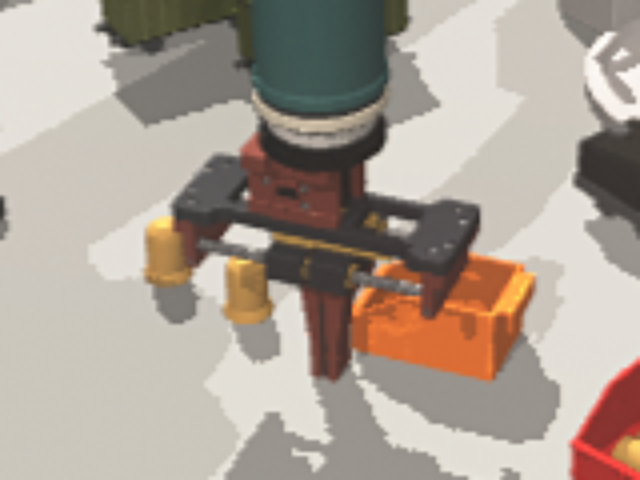

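```bash
cat > i.py <<'E'
from fit import *
np.set_printoptions(precision=4,suppress=True)
for n in("side1.pkl","top1.pkl"):
    P=cloud(pickle.load(open(n,"rb"))).reshape(-1,3)
    p=np.array([.4917,.0151,.1094+.0335]); d=np.array([np.cos(-1.045),np.sin(-1.045)]);e=np.array([-d[1],d[0]])
    Q=P-p; a=Q[:,:2]@d;b=Q[:,:2]@e;z=Q[:,2]
    k=(abs(a)<.11)&(abs(b)<.06)&(z>-.03)&(z<.25)
    for lo in np.arange(-.03,.2,.01):
        m=k&(z>=lo)&(z<lo+.01)
        if m.sum(): print(n,lo.round(2),m.sum(),"jaw",np.percentile(a[m],[1,99]),"across",np.percentile(b[m],[1,99]))
E
python3 i.py
```

```text
side1.pkl 0.0 25 jaw [-0.0109  0.0071] across [-0.0127  0.0046]
side1.pkl 0.01 35 jaw [-0.0104  0.0072] across [-0.0151  0.0059]
side1.pkl 0.02 37 jaw [-0.0112  0.0076] across [-0.0154  0.0058]
side1.pkl 0.03 35 jaw [-0.0101  0.0088] across [-0.0139  0.0079]
side1.pkl 0.04 45 jaw [-0.0127  0.0104] across [-0.0135  0.0071]
side1.pkl 0.05 51 jaw [-0.0145  0.0114] across [-0.0136  0.0091]
side1.pkl 0.06 46 jaw [-0.0154  0.013 ] across [-0.0143  0.0059]
side1.pkl 0.07 20 jaw [-0.0168  0.0233] across [-0.0143  0.0098]
side1.pkl 0.08 103 jaw [-0.0816  0.0793] across [-0.0369  0.0287]
side1.pkl 0.09 268 jaw [-0.081   0.0788] across [-0.0361  0.0152]
side1.pkl 0.1 259 jaw [-0.0831  0.0849] across [-0.0366  0.028 ]
side1.pkl 0.11 273 jaw [-0.0884  0.0865] across [-0.0358  0.0247]
side1.pkl 0.12 655 jaw [-0.0886  0.0865] across [-0.0338  0.0305]
side1.pkl 0.13 137 jaw [-0.0424  0.0154] across [-0.0244  0.0232]
side1.pkl 0.14 125 jaw [-0.043   0.0152] across [-0.0229  0.024 ]
side1.pkl 0.15 61 jaw [-0.0414  0.0147] across [-0.0237  0.0149]
side1.pkl 0.16 85 jaw [-0.0395  0.0154] across [-0.0357
[... 268 characters left out ...]
]
top1.pkl 0.09 62 jaw [-0.079   0.0567] across [-0.0341 -0.0029]
top1.pkl 0.1 46 jaw [-0.067   0.0254] across [-0.0343 -0.0257]
top1.pkl 0.11 17 jaw [-0.0862  0.0405] across [-0.0337  0.0295]
top1.pkl 0.12 144 jaw [-0.0882  0.0437] across [-0.0331  0.0291]
top1.pkl 0.13 3 jaw [-0.041  -0.0407] across [-0.0136  0.0087]
top1.pkl 0.14 4 jaw [-0.0411 -0.0405] across [-0.018   0.0134]
top1.pkl 0.15 6 jaw [-0.0412 -0.0369] across [-0.0318  0.0133]
top1.pkl 0.16 45 jaw [-0.0411 -0.0237] across [-0.0335  0.0241]
top1.pkl 0.17 39 jaw [-0.041  -0.0023] across [-0.0377  0.0268]
top1.pkl 0.18 3 jaw [-0.0258 -0.012 ] across [-0.0358 -0.0284]
top1.pkl 0.19 7 jaw [-0.0398 -0.0065] across [-0.0395  0.006 ]
```

```bash
cat > d2.py <<'E'
from fit import *
from bench import *
np.set_printoptions(precision=4,suppress=True)
def q(p): return [np.cos(p/2),np.sin(p/2),0,0]
Z=.0335
D=-1.045; x,y=.497,.189
move_gripper(0.07)
move_ptp((x,y,.075-Z),q(D))
servo_line((x,y,.006-Z),rate=.12)
move_gripper(0.0)
print("gap",current_finger_gap(),current_clock())
servo_line((x,y,.12-Z),rate=.2)
bx,by=.492,.014
move_ptp((bx,by,.12-Z),q(D))
c=capture("side"); cv2.imwrite("pics/s4.png",cv2.resize(c["image"][150:270,150:310],None,fx=4,fy=4))
pickle.dump(c,open("side2.pkl","wb"))
print("gap",current_finger_gap(),current_position(),current_clock(),current_force())
E
python3 d2.py
```

```text
gap 0.02756392491029367 13.45
gap 0.027472299375680354 [0.4917 0.0151 0.0859] 14.95 [ 0.6284 -0.175  -1.4901]
```

View pics/s4.png

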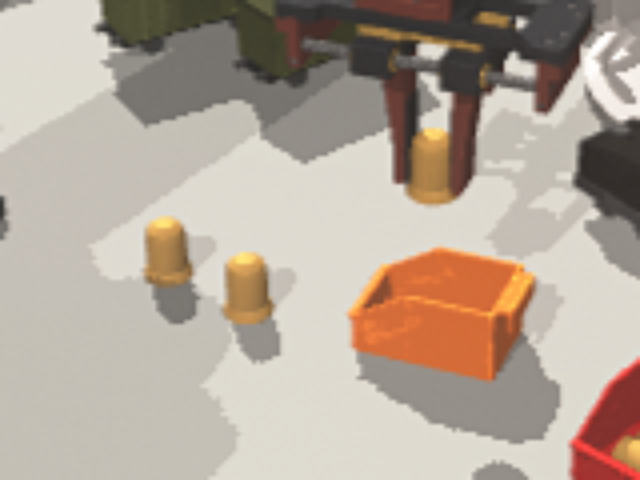

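```bash
cat > d3.py <<'E'
from fit import *
from bench import *
np.set_printoptions(precision=4,suppress=True)
def q(p): return [np.cos(p/2),np.sin(p/2),0,0]
Z=.0335
bx,by=.492,.014
servo_line((bx,by,.04-Z),rate=.15)
r=servo_line((bx,by,.0105-Z),rate=.05,contact_N=5)
print(r,current_position()+[0,0,Z],current_force())
move_gripper(0.042)
servo_line((bx,by,.11-Z),rate=.2)
print("gap",current_finger_gap(),current_clock())
c=capture("side"); cv2.imwrite("pics/s5.png",cv2.resize(c["image"][150:270,150:310],None,fx=4,fy=4))
pickle.dump(c,open("side3.pkl","wb"))
m=np.zeros((384,512),bool); m[205:250,232:290]=orange(c["image"])[205:250,232:290]
f=fitbin([c],[m],[.492,.014,-1.045]); print(f.x,f.fun)
E
python3 d3.py
```

```text
True [0.4913 0.014  0.01  ] [-0.7211 -0.3612  5.3783]
gap 0.041812731331264244 17.35
[ 0.4915  0.0151 -1.0415] 0.07981957102089661
```

View pics/s5.png

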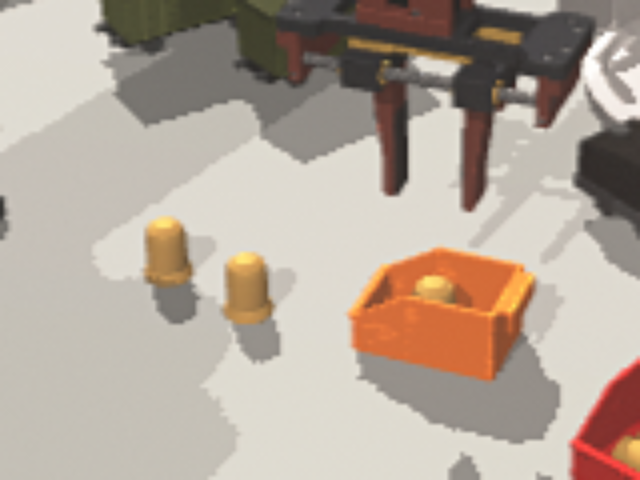

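```bash
cat > d4.py <<'E'
from fit import *
from bench import *
np.set_printoptions(precision=4,suppress=True)
def q(p): return [np.cos(p/2),np.sin(p/2),0,0]
Z=.0335
G=.527; x,y=.495,.0088
move_gripper(0.085)
move_ptp((x,y,.08-Z),q(G))
servo_line((x,y,.014-Z),rate=.12)
move_gripper(0.05)
print("gap",current_finger_gap(),current_clock(),current_position())
servo_line((x,y,.16-Z),rate=.2)
ry=np.array([1,.0369]);ry/=np.linalg.norm(ry); rx=np.array([ry[1],-ry[0]])
H=.0369
def W(a,r,z): return np.r_[a*ry+r*rx,z-Z]
move_ptp(W(.5385,.298,.16),q(H))
for n in("side","top"):
    c=capture(n); pickle.dump(c,open(n+"4.pkl","wb")); im=c["image"]
    im=im[130:270,260:460] if n=="top" else im[150:330,260:480]
    cv2.imwrite(f"pics/{n}6.png",cv2.resize(im,None,fx=3.5,fy=3.3))
print("gap",current_finger_gap(),current_position(),current_orientation(),current_clock(),current_force())
E
python3 d4.py
```

```text
gap 0.0601109903984913 20.8333 [ 0.4951  0.0087 -0.0191]
gap 0.05976867937311999 [ 0.549  -0.276   0.1264] [ 0.9998  0.0195 -0.0003 -0.0005] 22.9417 [-0.0382 -0.8042 -1.8116]
```

View pics/side6.png

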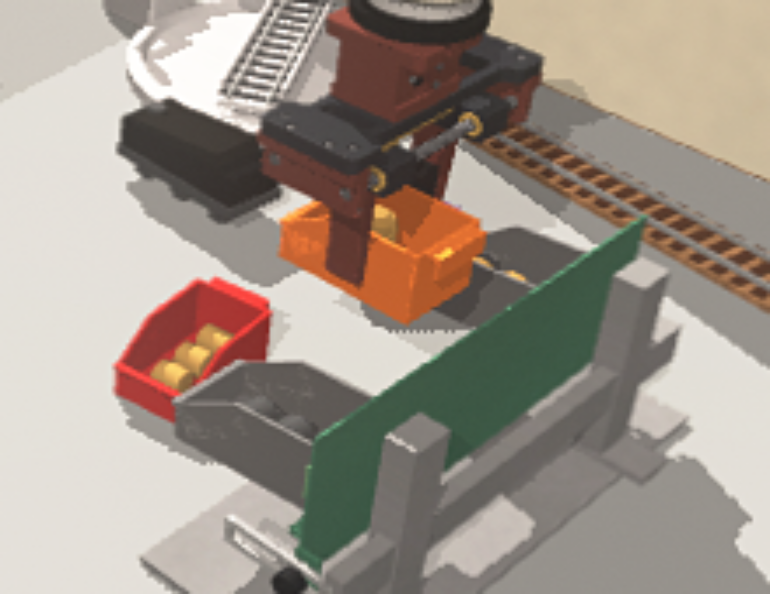

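View pics/top6.png

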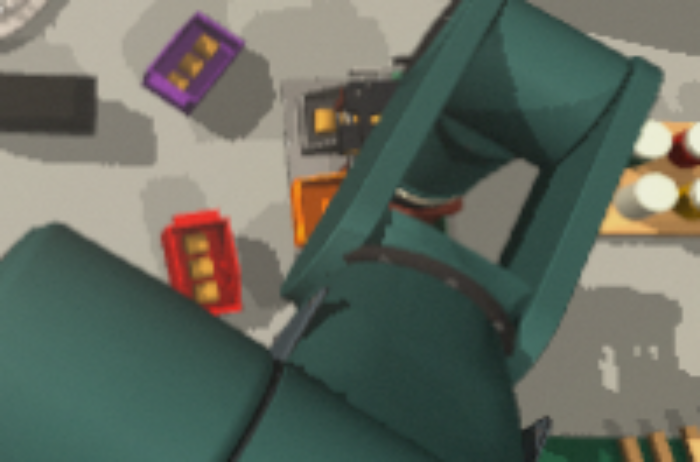

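```bash
cat > w.py <<'E'
from fit import *
from bench import *
np.set_printoptions(precision=4,suppress=True)
def q(p): return [np.cos(p/2),np.sin(p/2),0,0]
Z=.0335
ry=np.array([1,.0369]);ry/=np.linalg.norm(ry); rx=np.array([ry[1],-ry[0]])
H=.0369
def W(a,r,z): return np.r_[a*ry+r*rx,z-Z]
def st():
    p=current_position(); f=current_force(); print("a %.4f r %.4f z %.4f"%(p[:2]@ry,p[:2]@rx,p[2]+Z),"f along %.2f into %.2f z %.2f"%(f[:2]@ry,f[:2]@rx,f[2]),"tq",current_torque(),"t",current_clock())
E
cat > d5.py <<'E'
from w import *
servo_line(W(.5385,.303,.119),q(H),rate=.1)
sleep(.4); st()
r=servo_line(W(.5385,.334,.119),rate=.010,contact_N=2.5)
print(r); st();
E
python3 d5.py
```

```text
a 0.5387 r 0.3031 z 0.1194 f along 0.22 into 0.33 z -3.05 tq [-0.0157  0.0485  0.0064] t 23.9083
True
a 0.5378 r 0.3219 z 0.1182 f along 0.17 into -0.87 z -2.54 tq [-0.0963  0.0942  0.0049] t 25.775
```

```bash
cat > d6.py <<'E'
from w import *
sleep(.2); st()
servo_line(W(.5385,.319,.119),rate=.03); sleep(.3); st()
r=servo_line(W(.5385,.330,.119),rate=.006,contact_N=2.5)
print(r); st(); sleep(.1); st()
E
python3 d6.py
```

```text
a 0.5371 r 0.3215 z 0.1174 f along -0.35 into -0.65 z -3.07 tq [-0.0969 -0.0019  0.0433] t 25.975
a 0.5385 r 0.3190 z 0.1190 f along 0.09 into -1.15 z -2.17 tq [-0.0285  0.0612  0.0491] t 26.525
True
a 0.5378 r 0.3218 z 0.1182 f along -0.70 into 0.37 z -2.39 tq [-0.1164  0.0479 -0.0159] t 27.3667
a 0.5373 r 0.3214 z 0.1176 f along -0.42 into 0.12 z -2.16 tq [-0.0558  0.0775  0.0459] t 27.4667
```

```bash
cat > d7.py <<'E'
from w import *
servo_line(W(.5385,.3208,.119),rate=.03); sleep(.2); st()
r=servo_line(W(.5385,.3208,.098),rate=.02,contact_N=4)
print(r); st()
if not r:
    r=servo_line(W(.5385,.3208,.087),rate=.012,contact_N=4)
    print(r); st()
c=capture("side");pickle.dump(c,open("side7.pkl","wb")); cv2.imwrite("pics/s7.png",cv2.resize(c["image"][150:330,260:480],None,fx=3.5,fy=3.3))
E
python3 d7.py
```

```text
a 0.5384 r 0.3207 z 0.1189 f along 0.21 into -0.11 z -2.70 tq [-0.0683  0.0727  0.0109] t 27.9167
False
a 0.5386 r 0.3209 z 0.0982 f along -0.41 into -0.06 z -2.79 tq [-0.0347  0.077   0.0246] t 29.1167
True
a 0.5385 r 0.3209 z 0.0922 f along -0.13 into -0.23 z 4.41 tq [-0.3571  0.0213 -0.0626] t 29.6833
```

View pics/s7.png

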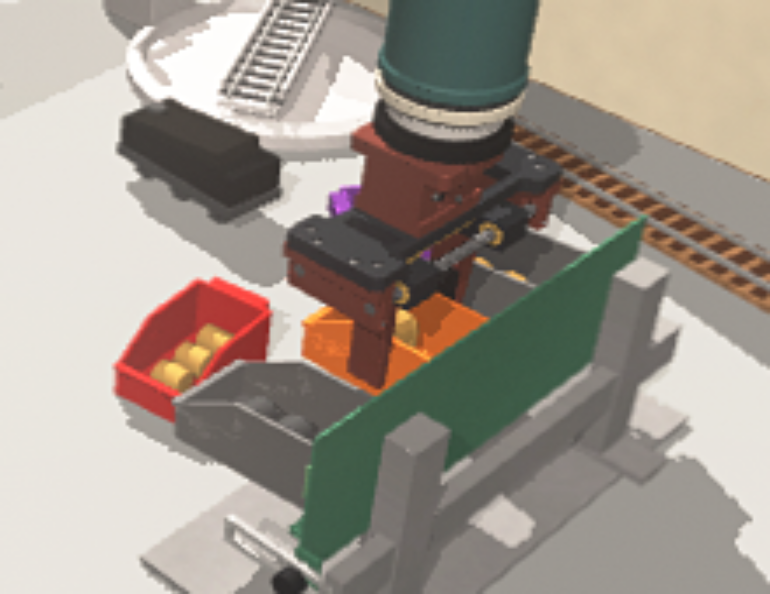

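```bash
cat > d8.py <<'E'
from w import *
move_gripper(.078)
sleep(.2); st(); print(current_finger_gap())
servo_line(W(.5385,.3208,.20),rate=.12)
servo_line(W(.5385,.20,.24),rate=.25)
move_ptp((.35,.25,.25),q(.8))
for n in("side","top"):
    c=capture(n); pickle.dump(c,open(n+"8.pkl","wb")); im=c["image"]
    im=im[130:270,260:460] if n=="top" else im[150:330,260:480]
    cv2.imwrite(f"pics/{n}8.png",cv2.resize(im,None,fx=3.5,fy=3.3))
    P=cloud(c); o=orange(c["image"]); k=o&(P[...,2]>.07)&(P[...,1]<-.2)
    k[:, :]&=(P[...,0]>.48)&(P[...,0]<.60)
    Q=P[k]; a=Q[:,:2]@ry; r=Q[:,:2]@rx; print(n,len(Q),"a",np.percentile(a,[2,50,98]),"r",np.percentile(r,[1,99]),"z",np.percentile(Q[:,2],[1,50,99]))
    m=(Q[:,2]>.10); print(cv2.minAreaRect(np.c_[a,r][m].astype(np.float32)))
    h=cv2.cvtColor(c["image"],cv2.COLOR_BGR2HSV); g=(h[...,0]>55)&(h[...,0]<95)&(h[...,1]>70)&(P[...,2]>.13)&(P[...,2]<.158)&(P[...,0]>.37)&(P[...,0]<.75)&(P[...,1]<-.2)&(P[...,1]>-.45)
    print("strip",np.polyval(np.polyfit(P[g][:,0],P[g][:,1],1),.55))
print(current_clock())
E
python3 d8.py
```

```text
a 0.5376 r 0.3202 z 0.0913 f along 0.67 into 0.33 z -1.11 tq [-0.0718  0.0785  0.0321] t 30.4417
0.0777762377227585
side 934 a [0.506  0.527  0.5677] r [0.268  0.3491] z [0.0774 0.1039 0.1265]
((0.5370303988456726, 0.31497976183891296), (0.07857135683298111, 0.06431330740451813), 89.4354476928711)
strip -0.3556764759551398
top 653 a [0.507  0.5423 0.5687] r [0.2684 0.373 ] z [0.0712 0.0868 0.1298]
((0.5384752154350281, 0.32737985253334045), (0.06468723714351654, 0.09450793266296387), 0.06520617008209229)
strip -0.35378101544368395
33.9917
```

View pics/side8.png

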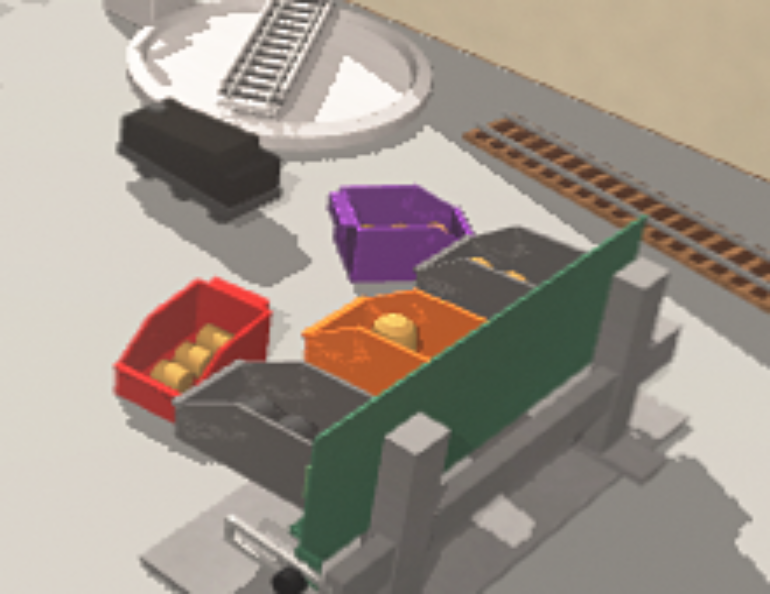

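View pics/top8.png

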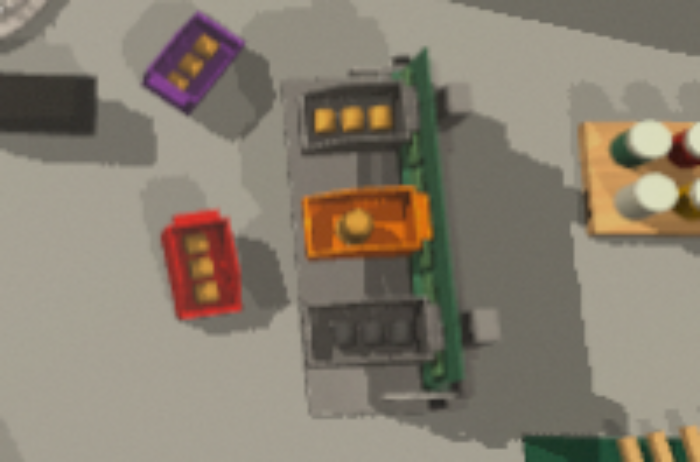

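```bash
python3 -c "
from bench import *
import numpy as np
print(np.abs(current_qvel()).max(),current_clock()); close_job()"
```

```text
0.002257894498115611 33.9917
the job is handed in; nothing more can be done
```

The farthest brass dome is in the orange bin, and the bin hangs on the louvre strip midway between the two grey bins. I handed the job in at about 34 s; no verdict is reported.

**What I did:**
- **Finding the strip:** I felt for it twice at a 2.5 N stop, and both touches met it at the same place, to within 0.1 mm.
- **Hanging:** I backed off about 1 mm and lowered the bin. It stopped at 92.2 mm fingertip height, against 92 mm expected for fully home; landing on top of the louvres would have stopped it at 104 mm.

**Last checks:**
- **Strip:** the camera readings before and after agree to about 0.1 mm.
- **Bin and dome:** the bin's middle is at 0.538 m along the strip, against grey bins at 0.430 and 0.648 m. In the pictures it hangs square to the strip, with the dome standing inside.
- **Robot:** it was parked clear, almost at rest.
- **Other things:** the grey bins, the tender and the red and purple bins look where they were in the last pictures. I did not measure these after hanging, and did not check the vans or the square at the end.

**What disagreed:**
- **Tip height:** the reported TCP lies about 33.5 mm below the real fingertips. My first grasp therefore closed just above the dome without moving it. I measured the offset by touching the table, corrected for it, and the second grasp held.
- **Networks:** they also gave some wrong matches, such as red or purple bins for the grey ones. I sorted these out against the pictures.

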